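Set out the parts of a brass staff end on the fitting mat

TASK

Set the staff-end parts out on the black mat for fitting: stand the brass sleeve in the middle of the green disc with the finial seated fully down in its top, stand the wooden plug in the middle of the red disc, and lay the copper collar flat on the mat midway between the two discs. Stand the wax jar upright on the mat directly behind the collar, that is squarely across the mat from the line of the discs on the side away from the robot, with about 30 mm clear between jar and collar. Leave the tape roll and the steel cup where they are, and let go of everything.

Things in the scene. Friction and masses are not known exactly. Their poses are not given: they have to be found in the camera images.
- sleeve_mid (a point): polished brass tube, open at both ends, standing upright: outside diameter 44, bore 36, height 80 mm. Loose, about 0.2 kg. The point is its centre, half-way up; z runs along the tube.
- finial_mid (a point): polished brass finial, pointed knob up, standing on its spigot; 75 mm high, loose, about 0.2 kg. From the bottom: spigot 28 mm across, 14 long; flange 42 across, 8 thick; round body 38 across up to 50 mm; bead 41 across; taper to the tip. The spigot fits the sleeve's bore 4 mm loose all round, flange on the rim. Point on the axis, 37.5 mm above the spigot's end; z to the tip.
- collar_mid (a point): low copper-coloured ring: outside diameter 54, hole 38, height 30 mm, lying flat. Loose, about 0.15 kg. The point is its centre, half-way up; z is its axis.
- plug_mid (a point): dark wooden plug, a plain round cylinder standing on end: diameter 34, height 60 mm. Loose, about 0.05 kg. The point is its centre, half-way up; z is its axis.
- jar_mid (a point): closed white wax jar with a blue lid, standing: diameter 50, height 65 mm. Loose, about 0.13 kg. The point is its centre, half-way up; z points to the lid.
- mat: black rubber mat with grey border line, fixed to the table: 170 by 320 mm, 3 mm thick. Origin on the table (underside) midway between the two discs; y runs along its length through both disc centres, x across it, away from the robot (within 15 degrees of straight ahead). The mat reaches 50 mm to the robot's side of the line of discs and 120 mm beyond it.
- pad_green: green disc fixed on one end of the mat: diameter 72, 3 mm thick, top 6 mm above the table. Origin at the centre of its underside, 110 mm from the mat's origin along the mat's y, at either the + or the - end.
- pad_red: red disc fixed on the other end of the mat: diameter 72, 3 mm thick, top 6 mm above the table. Origin at the centre of its underside, 110 mm from the mat's origin along the mat's y, opposite the green disc.
- tape_mid (a point): yellow roll of tape lying flat, to be left alone: outside diameter 80, hole 62, height 30 mm. Loose. The point is its centre, half-way up.
- cup_mid (a point): open steel cup, to be left alone: rim diameter 66, height 70 mm. Loose. The point is on its axis, half-way up.

How it is judged:
By the outcome, as a careful person would: the job done as asked, in the order asked, and still so for the second after the job is handed in, with the robot touching nothing.
It also fails if it takes over 112 s, if anything falls off the work surface, if the arm or the gripper's body presses on something with over 40 N, if the wrist force passes 120 N, or if a joint passes its speed limit or range.

ROBOT

A 6-joint arm with a two-finger parallel gripper is mounted at the origin on the work surface. World frame = base frame: x ahead of the robot, y to its left, z up, the work surface at z = 0. Lengths are in m, angles in rad, forces in N, time in s.
With the tool pointing down it reaches from about 0.375 to 0.9 m from the base axis. Payload 3.1 kg.
Tool frame: the origin (TCP) lies at the very end of the fingers, on their centre line; the grasp point (between the pads) lies 19 mm behind it; x points along the fingers, y is the direction in which the jaws open and shut, and the axes are right-handed (so a half turn about x gives the same grasp; the last joint's range is limited). The gripper opens to 85 mm and grips with 20 to 120 N. Pads are 22 mm wide; open, the fingers measure 114 mm over their backs; the gripper's body (76 mm by 85 mm) begins 54 mm behind the grasp point. The pads swing forward as they close: fully open they stand 13 mm farther back than shut.
Start: joints at [-1.411, 0.527, 1.433, -0, 1.181, -0.178], TCP at [0.208, -0.589, 0.231] pointing down, gripper open.
Joint ranges: [-3.08, 3.08], [-0.75, 2.2], [0.22, 2.44], [-1.43, 4.57], [0, 2.65], [-2.85, 2.85]. Speed limits (rad/s): [2.79, 2.79, 3.14, 3.14, 3.14, 3.14].

INTERFACE

Orientations are given as a unit quaternion [x, y, z, w].
In Python, from station import sense, snapshot, camera_model, sign_off gives the robot as it stands.
- The arm moves only by the tool step_arm, never from a script. Its argument "increments" is one flat list of numbers, 5 for each row, row after row: the shift along the tool's x, y, z in units of 60 mm (1.0 is 60 mm), then the turn about the tool's x in units of 5 degrees (1.0 is 5 degrees), then the closure, from 0 (fully open) to 1 (shut). A call has exactly 5 rows; each row is the pose to reach, as a shift and turn from the pose measured when the call began, along the tool's axes at that moment; what a row does not reach only later rows make up. A row lasts 1/8 s, in which the tool goes at most 62.5 mm and 10.7 degrees, less where a joint would pass 70% of its speed; a pose out of reach is approached as far as the arm can. A call with a gripper value outside its range is refused whole. The fingers move at their own pace and stop on an object; "grip_force" is the grip in N (left out, the last holds). Time passes only in rows, so rows that repeat a pose let the fingers close, or fill a call up. It gives the time, the measured TCP pose, the force and the opening at its end, in the units of the state.
- sense(): the state, without advancing time (a new reading comes with each control period).
- snapshot(name): name is "scene" or "top" or "wrist"; returns the picture (420x560x3 uint8, blue, green, red); there is no depth.
- camera_model(name): a dict with "vertical_fov" (degrees; the focal length in pixels is half the picture's height over the tangent of half this angle, whatever the lens; pixels are square), "cx", "cy" (the principal point, pixels), "D" ([k1, k2, p1, p2, k3] as OpenCV has them; the pictures are not rectified), "R" (3x3) and "t" (3): a world point X has camera coordinates R X + t. Camera axes: x right, y down, z forward; pixel columns grow to the right and rows downward; lengths in m; the calibration is good to about 2 mm. A picture is of the moment at which its call begins: read the wrist's pose just before it. camera_model takes no time and is no camera call; for the wrist camera it gives the pose at the moment of the call.
- sign_off(): hands the job in, once; it reports no verdict.
The state is a dict: "t": time; "q": joint angles; "qd": joint speeds; "tau": joint torques, N m; "tcp_pos": TCP position; "tool_rot": TCP orientation; "force": force on the tool from outside, world axes, zero at the start; "ft_torque": the same for the moment, N m; "finger_gap": opening from 0.0 (shut) to 1.0 (fully open).
Only numpy, scipy, OpenCV 4.12 (cv2) and the standard library are available. Lean on these libraries where they do the work, as an engineer would, in place of code of your own. Each camera call takes 0.05 s, during which the arm holds its last target. There are 200 camera calls.

## Working session

There is one attempt and no reset: what is moved stays moved. The work goes in short steps, Python scripts to look and compute and a tool call to move; the robot and the scene stay as the last step left them, time stands still between calls to the robot, and variables do not carry over. Pictures are saved under pics/ and viewed, about 12 in all and at most 16, crops included, and the job is handed in when it is done.

Besides the shell and the picture viewer there is one more tool, called after "Request:" as name(argument=value, ...), one argument or row to a line, values as JSON. step_arm: Moves the arm, as the interface text tells. Its arguments: {"type":"object","properties":{"increments":{"type":"array","items":{"type":"number"}},"grip_force":{"type":"number"}},"required":["increments"]}

```bash
mkdir -p pics; ls
cat > h.py <<'E'
import numpy as np, cv2
from station import sense, snapshot, camera_model
from scipy.spatial.transform import Rotation as Rn
def K(m,h=420):
    f=h/2/np.tan(np.radians(m["vertical_fov"])/2)
    return np.array([[f,0,m["cx"]],[0,f,m["cy"]],[0,0,1.]])
def ray(m,px):
    u=cv2.undistortPoints(np.array(px,float).reshape(-1,1,2),K(m),np.array(m["D"],float)).reshape(-1,2)
    R=np.array(m["R"]);t=np.array(m["t"])
    d=np.c_[u,np.ones(len(u))]@R
    return -R.T@t,d
def onz(m,px,z):
    c,d=ray(m,px); return c+d*((z-c[2])/d[:,2])[:,None]
def proj(m,P):
    r,_=cv2.Rodrigues(np.array(m["R"],float))
    return cv2.projectPoints(np.array(P,float).reshape(-1,1,3),r,np.array(m["t"],float),K(m),np.array(m["D"],float))[0].reshape(-1,2)
def go(x,y,z=None):
    s=sense();R=Rn.from_quat(s["tool_rot"]).as_matrix();p=np.array(s["tcp_pos"])
    T=np.array([x,y,p[2] if z is None else z]); return (R.T@(T-p)/0.06).round(3)
E
python3 - <<'E'
from h import *
s=sense();print({k:np.round(v,3) for k,v in s.items()});print(Rn.from_quat(s["tool_rot"]).as_matrix().round(3))
for n in("scene","top","wrist"):
    m=camera_model(n);im=snapshot(n);cv2.imwrite(f"pics/{n}0.png",im);print(n,m["vertical_fov"],np.round(m["D"],3),-np.array(m["R"]).T@m["t"],np.array(m["R"])[2])
E
```

```text
pics
{'t': np.float64(0.0), 'q': array([-1.411,  0.528,  1.434, -0.   ,  1.181, -0.179]), 'qd': array([-0.001,  0.001, -0.001, -0.001,  0.001, -0.   ]), 'tau': array([ 0.0000e+00, -4.4236e+01, -1.7803e+01, -0.0000e+00,  8.0000e-03,
        0.0000e+00]), 'tcp_pos': array([ 0.208, -0.589,  0.23 ]), 'tool_rot': array([-0.697, -0.12 ,  0.697, -0.118]), 'force': array([-0.168,  1.126, -0.695]), 'ft_torque': array([-0.036,  0.016, -0.023]), 'finger_gap': np.float64(0.999)}
[[-0.     0.332 -0.943]
 [ 0.002 -0.943 -0.332]
 [-1.    -0.002 -0.   ]]
scene 46.506320577565965 [-0.113  0.     0.     0.     0.   ] [ 1.33213625 -0.22191874  0.68531542] [-0.77642768  0.19927339 -0.59787137]
top 57.81414176717899 [-0.052  0.     0.     0.     0.   ] [ 0.47613615 -0.01855274  0.90317145] [ 0.05950368  0.02881382 -0.99781214]
wrist 70.88928269831077 [-0.059  0.     0.     0.     0.   ] [ 0.28276088 -0.56261045  0.37333947] [-0.2941505  -0.10229801 -0.9502687 ]
```

View pics/scene0.png

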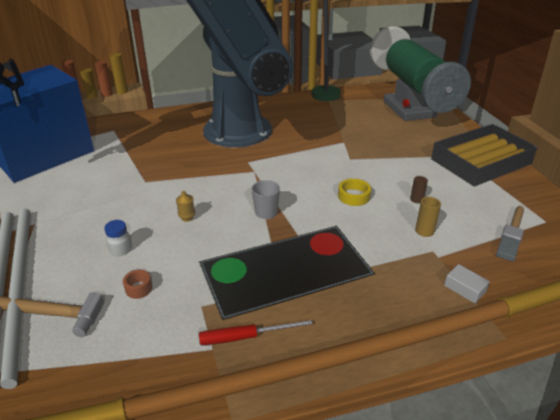

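View pics/top0.png

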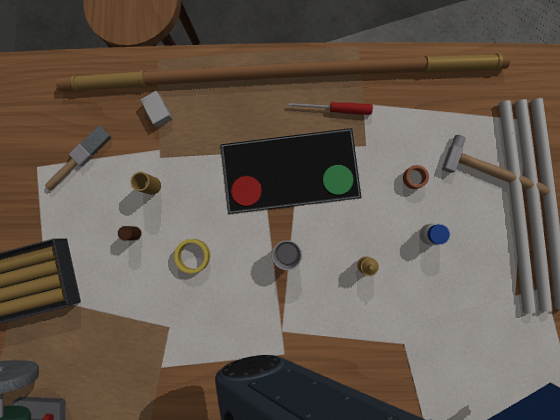

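Top view (robot at the bottom, +x up, −y right): red disc (246,190), green (338,179), sleeve (146,183), plug (129,233), finial (368,267), collar (416,177), jar (436,234), tape (192,256), cup (287,254). Scene view agrees.

Run:
```python
from h import *
m=camera_model("top");im=cv2.imread("pics/top0.png");hsv=cv2.cvtColor(im,cv2.COLOR_BGR2HSV)
def blob(lo,hi,box):
    k=cv2.inRange(hsv,lo,hi);z=np.zeros_like(k);x0,y0,x1,y1=box;z[y0:y1,x0:x1]=k[y0:y1,x0:x1]
    c=max(cv2.findContours(z,0,2)[0],key=cv2.contourArea);return c
def b(n,lo,hi,cx,cy,z,r=28):
    c=blob(lo,hi,(cx-r,cy-r,cx+r,cy+r));e=cv2.fitEllipse(c);P=onz(m,[e[0]],z)[0]
    sc=np.linalg.norm(onz(m,[[e[0][0]+1,e[0][1]]],z)[0]-P);print(n,np.round(e[0],1),np.round(np.array(e[1])*sc*1e3),P.round(4));return P
g=b("green",(40,80,40),(85,255,255),338,179,.006);r=b("red",(0,120,60),(8,255,255),246,190,.006)
b("jarlid",(105,120,60),(130,255,255),438,234,.065)
b("collar",(0,70,40),(15,255,255),416,177,.03,18)
b("tape",(22,120,60),(35,255,255),192,256,.03)
for n,u,v,z in(("sleeve",145,180,.08),("sleeve2",141,184,.08),("plug",125,233,.06),("finial",369,265,.06),("cup",287,254,.07)):print(n,onz(m,[[u,v]],z)[0].round(3))
o=(g+r)/2;y=(g-r)/np.linalg.norm(g-r);print(o,y,np.linalg.norm(g-r))
x=np.array([y[1],-y[0],0]);x*=np.sign(x[0]);print("x",x,"jar",o+x*.082)
cv2.imwrite("pics/crop0.png",cv2.resize(np.hstack([im[150:270,90:210],im[130:300,340:460][30:150]]),None,fx=3,fy=3,interpolation=2))
```

```text
green [337.9 179.1] [69. 72.] [ 0.6059 -0.1371  0.006 ]
red [246.  190.3] [70. 71.] [0.5798 0.081  0.006 ]
jarlid [439.  233.8] [40. 43.] [ 0.4762 -0.3504  0.065 ]
collar [415.6 176.7] [52. 60.] [ 0.6078 -0.3132  0.03  ]
tape [191.5 255.6] [76. 82.] [0.4261 0.204  0.03  ]
sleeve [0.595 0.298 0.08 ]
sleeve2 [0.586 0.307 0.08 ]
plug [0.478 0.349 0.06 ]
finial [ 0.408 -0.197  0.06 ]
cup [ 0.433 -0.016  0.07 ]
[ 0.59285325 -0.02804037  0.006     ] [ 0.11850666 -0.99295326  0.        ] 0.21966902541152025
x [ 0.99295326  0.11850666 -0.        ] jar [ 0.67427542 -0.01832283  0.006     ]
```

View pics/crop0.png

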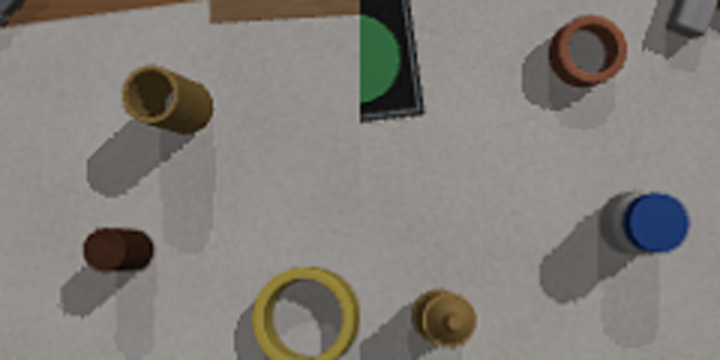

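Disc spacing measures 219.7 mm (220 expected); diameters and reach also check. Moving to the sleeve.

Request:
step_arm(
  increments=[0, -0.75, -0.69, 0, 0, 0, -1.5, -1.38, 0, 0, 0, -2.25, -2.07, 0, 0, 0, -3, -2.75, 0, 0, 0, -3.8, -3.4, 0, 0],
)

```text
t: 0.78
tcp_pos: [0.3249, -0.3044, 0.231]
tool_rot: [0.697, 0.12, -0.697, 0.118]
force: [0.5, 0.4, -0.0]
finger_gap: 1.0
```

Request:
step_arm(
  increments=[0, -0.75, -0.69, 0, 0, 0, -1.5, -1.38, 0, 0, 0, -2.25, -2.07, 0, 0, 0, -3, -2.75, 0, 0, 0, -3.8, -3.4, 0, 0],
)

```text
t: 1.4
tcp_pos: [0.4425, -0.0199, 0.2316]
tool_rot: [0.698, 0.119, -0.697, 0.119]
force: [0.3, -0.0, 0.2]
finger_gap: 0.999
```

Request:
step_arm(
  increments=[0, -0.75, -0.69, 0, 0, 0, -1.5, -1.38, 0, 0, 0, -2.25, -2.07, 0, 0, 0, -3, -2.75, 0, 0, 0, -3.8, -3.4, 0, 0],
)

```text
t: 2.02
tcp_pos: [0.5599, 0.2648, 0.2318]
tool_rot: [0.697, 0.119, -0.697, 0.119]
force: [1.9, -0.9, 0.3]
finger_gap: 0.997
```

Run:
```python
from h import *
print(sense()["q"].round(2),sense()["tcp_pos"].round(3),sense()["t"],go(.593,.307,.2))
```

```text
[0.26 0.52 1.45 0.   1.17 1.49] [0.56  0.265 0.232] 2.025 [ 0.53  -0.481 -0.753]
```

Request:
step_arm(
  increments=[0.2, -0.48, -0.75, 0, 0, 0.5, -0.48, -0.75, 0, 0, 0.5, -0.48, -0.75, 0, 0, 0.5, -0.48, -0.75, 0, 0, 0.5, -0.48, -0.75, 0, 0],
)

```text
t: 2.65
tcp_pos: [0.593, 0.3059, 0.2029]
tool_rot: [0.698, 0.119, -0.696, 0.118]
force: [-0.3, -0.0, -0.0]
finger_gap: 1.0
```

Run:
```python
from h import *
print(sense()["tcp_pos"].round(3))
m=camera_model("wrist");im=snapshot("wrist");cv2.imwrite("pics/w1.png",im)
print(proj(m,[[.593,.307,.08],[.593,.307,0],[.593,.307,.02]]).round())
```

```text
[0.593 0.306 0.203]
[[275. 202.]
 [275. 183.]
 [275. 187.]]
```

View pics/w1.png

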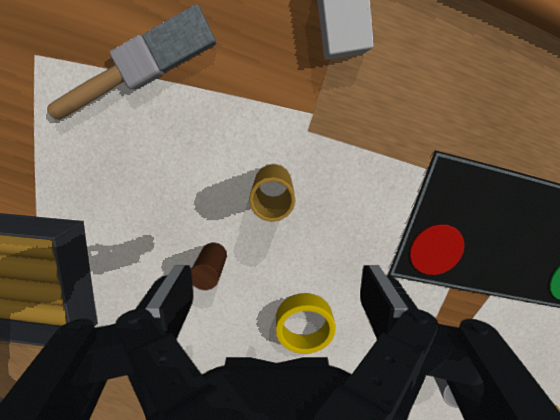

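Wrist view: sleeve rim centred near (272.5,200), predicted (275,202); plug top about (208,275), red disc (437,249).

Run:
```python
from h import *
m=camera_model("wrist");im=cv2.imread("pics/w1.png");hsv=cv2.cvtColor(im,cv2.COLOR_BGR2HSV)
for v in(175,200,215):print(v,[tuple(hsv[v,u]) for u in(246,250,252,270,290,293,296)])
P=onz(m,[[272.5,200]],.08)[0];print("sleeve",P,go(P[0],P[1],.030))
print("width",np.linalg.norm(np.diff(onz(m,[[250.5,200],[295,200]],.08),axis=0)))
print("plug",onz(m,[[208,275]],.06), "red",onz(m,[[437.5,249.5]],.006))
```

```text
175 [(np.uint8(25), np.uint8(12), np.uint8(124)), (np.uint8(17), np.uint8(15), np.uint8(123)), (np.uint8(19), np.uint8(16), np.uint8(125)), (np.uint8(20), np.uint8(179), np.uint8(91)), (np.uint8(18), np.uint8(47), np.uint8(152)), (np.uint8(16), np.uint8(15), np.uint8(193)), (np.uint8(18), np.uint8(14), np.uint8(182))]
200 [(np.uint8(24), np.uint8(10), np.uint8(127)), (np.uint8(20), np.uint8(178), np.uint8(133)), (np.uint8(20), np.uint8(174), np.uint8(145)), (np.uint8(20), np.uint8(177), np.uint8(62)), (np.uint8(20), np.uint8(179), np.uint8(57)), (np.uint8(20), np.uint8(183), np.uint8(141)), (np.uint8(17), np.uint8(12), np.uint8(188))]
215 [(np.uint8(18), np.uint8(15), np.uint8(173)), (np.uint8(17), np.uint8(14), np.uint8(166)), (np.uint8(18), np.uint8(15), np.uint8(168)), (np.uint8(20), np.uint8(181), np.uint8(97)), (np.uint8(21), np.uint8(10), np.uint8(187)), (np.uint8(17), np.uint8(13), np.uint8(177)), (np.uint8(18), np.uint8(14), np.uint8(180))]
sleeve [0.59417238 0.31008048 0.08      ] [ 2.883 -0.057 -0.031]
width 0.04176470128365334
plug [[0.48360391 0.34761791 0.06      ]] red [[0.5813795  0.08075422 0.006     ]]
```

Request:
step_arm(
  increments=[0.6, -0.06, -0.03, 0, 0, 1.3, -0.06, -0.03, 0, 0, 2.1, -0.06, -0.03, 0, 0, 2.6, -0.06, -0.03, 0, 0, 2.88, -0.06, -0.03, 0, 0],
  grip_force=40,
)

```text
t: 3.32
tcp_pos: [0.5936, 0.3096, 0.029]
tool_rot: [0.698, 0.118, -0.697, 0.118]
force: [-0.3, -0.1, -0.1]
finger_gap: 0.999
```

Request:
step_arm(
  increments=[0, 0, 0, 0, 0, 0, 0, 0, 0, 1, 0, 0, 0, 0, 1, 0, 0, 0, 0, 1, 0, 0, 0, 0, 1],
  grip_force=40,
)

```text
t: 3.95
tcp_pos: [0.5946, 0.31, 0.0308]
tool_rot: [0.699, 0.119, -0.696, 0.118]
force: [-0.5, 0.1, 6.3]
finger_gap: 0.513
```

Request:
step_arm(
  increments=[0, 0, 0, 0, 1, 0, 0, 0, 0, 1, 0, 0, 0, 0, 1, 0, 0, 0, 0, 1, 0, 0, 0, 0, 1],
)

```text
t: 4.58
tcp_pos: [0.5945, 0.31, 0.0309]
tool_rot: [0.698, 0.119, -0.696, 0.118]
force: [-0.0, 0.6, 1.7]
finger_gap: 0.516
```

Run:
```python
from h import *
print(sense()["tcp_pos"].round(4),sense()["finger_gap"],go(.606,-.137,.13))
```

```text
[0.5945 0.31   0.0309] 0.5162286989519392 [-1.662  7.096  2.271]
```

Request:
step_arm(
  increments=[-0.7, 0, 0, 0, 1, -1.4, 0.2, 0.06, 0, 1, -1.5, 1.0, 0.3, 0, 1, -1.5, 1.9, 0.6, 0, 1, -1.5, 2.7, 0.86, 0, 1],
)

```text
t: 5.2
tcp_pos: [0.5984, 0.1382, 0.1201]
tool_rot: [0.698, 0.119, -0.696, 0.118]
force: [0.5, 0.1, -2.7]
finger_gap: 0.513
```

Request:
step_arm(
  increments=[0, 0.6, 0.2, 0, 1, 0, 1.2, 0.4, 0, 1, 0, 1.8, 0.6, 0, 1, 0, 2.2, 0.75, 0, 1, 0, 2.2, 0.75, 0, 1],
)

```text
t: 5.82
tcp_pos: [0.5993, -0.0033, 0.1193]
tool_rot: [0.698, 0.118, -0.697, 0.117]
force: [-1.0, 0.5, -2.6]
finger_gap: 0.513
```

Run:
```python
from h import *
print(sense()["tcp_pos"].round(4),sense()["finger_gap"],sense()["qd"].round(3))
m=camera_model("wrist");im=snapshot("wrist");cv2.imwrite("pics/w2.png",im)
print(proj(m,[[.606,-.137,.006],[.580,.081,.006]]).round(1))
hsv=cv2.cvtColor(im,cv2.COLOR_BGR2HSV)
for n,lo,hi in(("green",(40,80,40),(85,255,255)),("red",(0,150,60),(8,255,255))):
    c=max(cv2.findContours(cv2.inRange(hsv,lo,hi),0,2)[0],key=cv2.contourArea);e=cv2.fitEllipse(c);print(n,e,onz(m,[e[0]],.006)[0].round(4))
print(go(.606,-.137,.0369))
```

```text
[ 0.5993 -0.0033  0.1193] 0.513016026515076 [ 0.043 -0.004  0.005  0.025  0.011  0.014]
[[409.9 242.6]
 [181.3 195.6]]
green ((410.1908874511719, 241.20896911621094), (65.51973724365234, 76.64022064208984), 57.12331771850586) [ 0.6073 -0.1366  0.006 ]
red ((181.86724853515625, 193.56459045410156), (73.57402038574219, 80.74816131591797), 126.5166244506836) [0.582  0.0809 0.006 ]
[1.37  2.166 0.633]
```

View pics/w2.png

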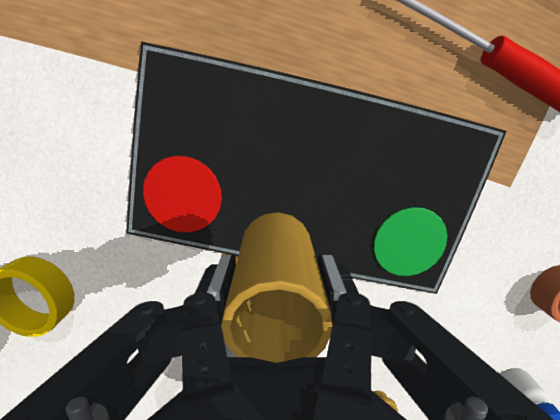

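Wrist view: red (182,194), green (410,241), sleeve held upright with rim centre about (277,320).

Run:
```python
from h import *
m=camera_model("wrist");p=sense()["tcp_pos"]
print(proj(m,[[p[0],p[1],.1684],[p[0],p[1],.0884]]).round(1),onz(m,[[277.3,320]],.1684)-p)
a=np.linspace(0,2*np.pi,9)[:-1]
print(proj(m,np.c_[p[0]+.022*np.cos(a),p[1]+.022*np.sin(a),a*0+.1684]).round(0).tolist())
print(go(.6066,-.1368,.0369))
```

```text
[[276.1 328.5]
 [276.2 243.1]] [[0.00396224 0.00087712 0.04907118]]
[[296.0, 282.0], [250.0, 285.0], [222.0, 313.0], [227.0, 348.0], [259.0, 369.0], [299.0, 367.0], [328.0, 343.0], [328.0, 308.0]]
[1.37  2.166 0.623]
```

Request:
step_arm(
  increments=[0, 0.8, 0.23, 0, 1, 0, 1.5, 0.43, 0, 1, 0, 2.0, 0.57, 0, 1, 0, 2.17, 0.62, 0, 1, 0.1, 2.17, 0.62, 0, 1],
)

```text
t: 6.5
tcp_pos: [0.6069, -0.1364, 0.113]
tool_rot: [0.698, 0.118, -0.696, 0.117]
force: [-0.2, 0.1, -2.9]
finger_gap: 0.513
```

Run:
```python
from h import *
print(go(.6066,-.1368,.0374))
```

```text
[1.261 0.006 0.011]
```

Request:
step_arm(
  increments=[0.4, 0, 0, 0, 1, 0.8, 0, 0, 0, 1, 1.1, 0, 0, 0, 1, 1.26, 0, 0, 0, 1, 1.26, 0, 0, 0, 1],
)

```text
t: 7.12
tcp_pos: [0.6074, -0.1355, 0.0375]
tool_rot: [0.698, 0.119, -0.696, 0.117]
force: [0.8, 0.1, -2.1]
finger_gap: 0.511
```

Request:
step_arm(
  increments=[0, 0, 0, 0, 0.4, 0, 0, 0, 0, 0, 0, 0, 0, 0, 0, 0, 0, 0, 0, 0, 0, 0, 0, 0, 0],
)

```text
t: 7.75
tcp_pos: [0.6074, -0.1355, 0.0375]
tool_rot: [0.698, 0.119, -0.696, 0.117]
force: [0.5, 0.6, -0.4]
finger_gap: 0.999
```

Request:
step_arm(
  increments=[-0.4, 0, 0, 0, 0, -1, 0, 0, 0, 0, -1.8, 0, 0, 0, 0, -2.5, 0, 0, 0, 0, -2.8, 0, 0, 0, 0],
)

```text
t: 8.38
tcp_pos: [0.6082, -0.1365, 0.2087]
tool_rot: [0.7, 0.118, -0.695, 0.118]
force: [-0.1, -0.5, 0.6]
finger_gap: 1.003
```

Run:
```python
from h import *
print(go(.408,-.199,.2))
```

```text
[ 0.121 -0.113  3.495]
```

Request:
step_arm(
  increments=[0, 0, 0.8, 0, 0, 0, -0.1, 1.7, 0, 0, 0, -0.1, 2.6, 0, 0, 0.1, -0.11, 3.3, 0, 0, 0.1, -0.11, 3.5, 0, 0],
)

```text
t: 9.0
tcp_pos: [0.4054, -0.199, 0.2011]
tool_rot: [0.699, 0.117, -0.695, 0.117]
force: [0.9, 0.4, 0.3]
finger_gap: 1.002
```

Run:
```python
from h import *
print(sense()["tcp_pos"].round(4),sense()["qd"].round(2))
m=camera_model("wrist");im=snapshot("wrist");cv2.imwrite("pics/w3.png",im)
print(proj(m,[[.408,-.199,0.075],[.408,-.199,.018],[.6074,-.1355,.086]]).round(1))
m=camera_model("top");im=snapshot("top");cv2.imwrite("pics/t3.png",im)
print(proj(m,[[.6066,-.1368,.086],[.6066,-.1368,.006]]).round(1))
```

```text
[ 0.4054 -0.199   0.2011] [-0.16 -0.07  0.09  0.02 -0.08 -0.17]
[[276.9 199.4]
 [276.8 185.7]
 [283.9 -68.1]]
[[342.6 173.5]
 [337.8 178.8]]
```

View pics/w3.png

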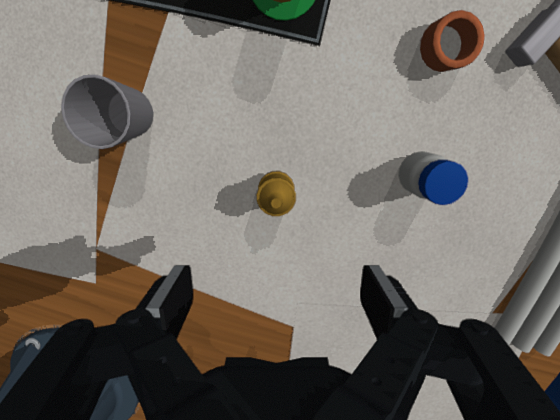

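Finial tip (276.5,203), bead centre about (277,196); jar lid centre (443,182), collar rim (459,40).

Run:
```python
from h import *
m=camera_model("wrist");im=cv2.imread("pics/w3.png");hsv=cv2.cvtColor(im,cv2.COLOR_BGR2HSV)
k=cv2.inRange(hsv,(12,110,30),(28,255,255));z=k*0;z[160:230,245:310]=k[160:230,245:310]
c=max(cv2.findContours(z,0,2)[0],key=cv2.contourArea);print(cv2.boundingRect(c))
print(onz(m,[[276.5,203]],.075),onz(m,[[277,196]],.053))
P=onz(m,[[276.5,203]],.075)[0]
a=np.linspace(0,2*np.pi,41)
for X in (P,[.408,-.199]):
  for r,h in((.0205,.052),(.021,.022),(.021,.014)):
    q=proj(m,np.c_[X[0]+r*np.cos(a),X[1]+r*np.sin(a),a*0+h]);print(h,q.min(0).round(1),q.max(0).round(1))
print("jar",onz(m,[[443,182]],.065),"collar",onz(m,[[459.5,39.5]],.03))
print(go(P[0],P[1],.015))
```

```text
(257, 171, 39, 45)
[[ 0.40666614 -0.20065702  0.075     ]] [[ 0.40779106 -0.20089734  0.053     ]]
0.052 [256.5 177. ] [296.3 215.5]
0.022 [257.7 171.2] [295.  207.5]
0.014 [258.1 169.9] [294.5 205.5]
0.052 [255.3 175.3] [295.3 213.9]
0.022 [256.6 169.6] [294. 206.]
0.014 [257.  168.3] [293.6 204. ]
jar [[ 0.47811128 -0.35016481  0.065     ]] collar [[ 0.61231924 -0.32084593  0.03      ]]
[3.109e+00 3.000e-03 4.100e-02]
```

Request:
step_arm(
  increments=[0.6, 0, 0.04, 0, 0, 1.4, 0, 0.04, 0, 0, 2.2, 0, 0.04, 0, 0, 2.9, 0, 0.04, 0, 0, 3.11, 0, 0.04, 0, 0],
)

```text
t: 9.72
tcp_pos: [0.4075, -0.2, 0.0126]
tool_rot: [0.699, 0.118, -0.695, 0.117]
force: [0.6, 0.1, 0.2]
finger_gap: 0.997
```

Request:
step_arm(
  increments=[0, 0, 0, 0, 0, 0, 0, 0, 0, 1, 0, 0, 0, 0, 1, 0, 0, 0, 0, 1, 0, 0, 0, 0, 1],
  grip_force=40,
)

```text
t: 10.35
tcp_pos: [0.4076, -0.1999, 0.0141]
tool_rot: [0.7, 0.117, -0.695, 0.118]
force: [0.1, 1.9, 7.3]
finger_gap: 0.463
```

Request:
step_arm(
  increments=[0, 0, 0, 0, 1, 0, 0, 0, 0, 1, 0, 0, 0, 0, 1, 0, 0, 0, 0, 1, 0, 0, 0, 0, 1],
)

```text
t: 10.98
tcp_pos: [0.4077, -0.2001, 0.0142]
tool_rot: [0.7, 0.117, -0.695, 0.118]
force: [-0.7, -0.6, 2.0]
finger_gap: 0.462
```

Run:
```python
from h import *
s=sense();print(s["tcp_pos"].round(4),s["finger_gap"]*85)
m=camera_model("wrist");im=snapshot("wrist");cv2.imwrite("pics/w4.png",im[180:,140:420])
p=s["tcp_pos"];print(proj(m,[[p[0],p[1],0.075],[p[0],p[1],.018]]).round(1)-[140,180])
```

```text
[ 0.4077 -0.2001  0.0142] 39.24275384857692
[[136.6 170.4]
 [136.2  90.2]]
```

View pics/w4.png

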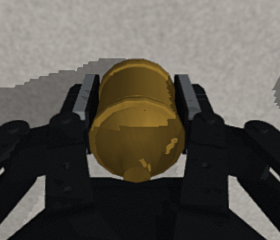

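Finial is held upright (tip near predicted 136,170 in crop). Lifting and stopping short of the sleeve to measure its rim.

Request:
step_arm(
  increments=[-0.7, 0, 0, 0, 1, -1.4, 0, 0, 0, 1, -2.1, 0, -0.3, 0, 1, -2.5, 0.05, -1, 0, 1, -2.5, 0.1, -1.7, 0, 1],
)

```text
t: 11.65
tcp_pos: [0.5068, -0.1727, 0.1671]
tool_rot: [0.701, 0.116, -0.693, 0.119]
force: [0.2, -0.5, -2.3]
finger_gap: 0.461
```

Run:
```python
from h import *
import time
s=sense();p=s["tcp_pos"];print(p.round(4),s["finger_gap"]*85,s["qd"].round(2))
m=camera_model("wrist");im=snapshot("wrist")
mt=camera_model("top");it=snapshot("top")
a=np.linspace(0,2*np.pi,41)
q=proj(m,[[.607,-.136,.086],[p[0],p[1],p[2]+.061]]).round(1);qt=proj(mt,[[.607,-.136,.086]]).round(1);print(q,qt)
for M in(m,mt):
  e=proj(M,np.c_[.607+.022*np.cos(a),-.136+.022*np.sin(a),a*0+.086]);print(e.min(0).round(1),e.max(0).round(1))
x,y=qt[0].astype(int)
t=cv2.resize(it[y-25:y+25,x-20:x+20],(320,400),interpolation=cv2.INTER_CUBIC);print("crop orig",x-20,y-25)
w=im[:,100:460];w=cv2.resize(w,(343,400));cv2.imwrite("pics/c5.png",np.hstack([t,w]))
cv2.imwrite("pics/w5.png",im);cv2.imwrite("pics/t5.png",it)
```

```text
[ 0.5068 -0.1727  0.1671] 39.22719589174464 [ 0.5   0.35 -0.65 -0.01  0.35  0.5 ]
[[272.8  75. ]
 [277.2 350.4]] [[342.2 173.3]]
[241.6  41.1] [303.9 107.5]
[332.  163.2] [352.4 183.4]
crop orig 322 148
```

View pics/c5.png

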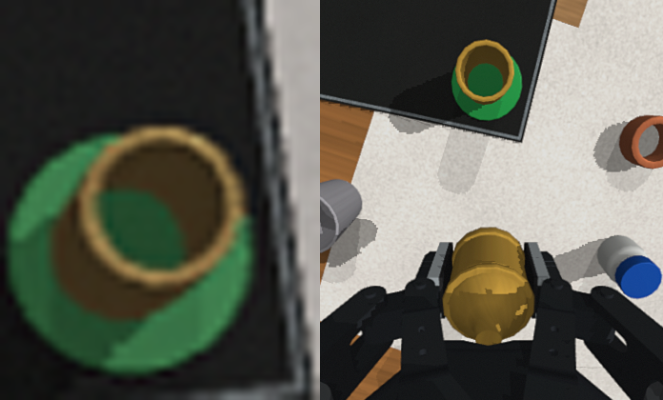

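Sleeve rim in the top crop is centred at (342.3,173.8), predicted (342.2,173.3): sleeve sits at (0.606,−0.136), green disc centre under it.

Run:
```python
from h import *
print(sense()["tcp_pos"],go(.607,-.136,.125))
```

```text
[ 0.5092526  -0.17229311  0.16571084] [ 0.699 -0.037 -1.729]
```

Request:
step_arm(
  increments=[0, 0, -0.7, 0, 1, 0, -0.04, -1.3, 0, 1, 0, -0.04, -1.73, 0, 1, 0.2, -0.04, -1.73, 0, 1, 0.5, -0.04, -1.73, 0, 1],
)

```text
t: 12.38
tcp_pos: [0.6051, -0.1357, 0.1353]
tool_rot: [0.701, 0.117, -0.693, 0.119]
force: [-0.2, 0.4, -3.3]
finger_gap: 0.467
```

Run:
```python
from h import *
print(sense()["tcp_pos"],go(.607,-.136,.0862))
```

```text
[ 0.60506479 -0.13566794  0.13534738] [ 0.819  0.012 -0.021]
```

Request:
step_arm(
  increments=[0.1, 0.01, -0.03, 0, 1, 0.3, 0.01, -0.03, 0, 1, 0.5, 0.01, -0.03, 0, 1, 0.7, 0.01, -0.03, 0, 1, 0.79, 0.01, -0.03, 0, 1],
)

```text
t: 13.0
tcp_pos: [0.607, -0.1355, 0.0869]
tool_rot: [0.7, 0.118, -0.694, 0.119]
force: [-0.2, 0.3, -1.9]
finger_gap: 0.461
```

Run:
```python
from h import *
s=sense();p=s["tcp_pos"];print(p.round(4),s["force"].round(1),s["qd"].round(2),go(.607,-.136,.0862))
cv2.imwrite("pics/c6.png",np.vstack([snapshot("wrist")[150:400,120:440],cv2.resize(snapshot("scene")[180:310,170:330],(320,260))]))
```

```text
[ 0.607  -0.1355  0.0869] [-0.2  0.3 -1.9] [ 0.    0.05  0.01  0.   -0.08 -0.  ] [0.012 0.008 0.003]
```

View pics/c6.png

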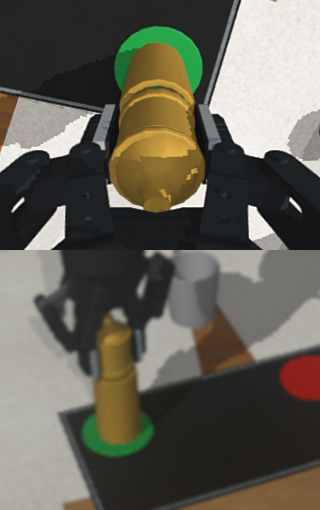

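The finial's flange sits on the sleeve rim, no side force. Releasing and going to the plug.

Request:
step_arm(
  increments=[0.015, 0, 0, 0, 1, 0.015, 0, 0, 0, 0.4, 0.015, 0, 0, 0, 0, 0.015, 0, 0, 0, 0, 0.015, 0, 0, 0, 0],
)

```text
t: 13.72
tcp_pos: [0.6072, -0.1355, 0.0865]
tool_rot: [0.701, 0.118, -0.694, 0.119]
force: [-0.9, -0.0, -0.9]
finger_gap: 1.002
```

Request:
step_arm(
  increments=[-0.3, 0, 0, 0, 0, -0.8, 0, 0, 0, 0, -1.4, 0, 0, 0, 0, -2.0, 0, 0, 0, 0, -2.2, 0, 0, 0, 0],
)

```text
t: 14.35
tcp_pos: [0.6074, -0.136, 0.2223]
tool_rot: [0.702, 0.116, -0.692, 0.12]
force: [1.0, -0.4, -0.7]
finger_gap: 0.997
```

Run:
```python
from h import *
s=sense();print(s["q"].round(2),go(.481,.348,.2))
```

```text
[-0.4   0.53  1.46  0.    1.14  0.83] [ 0.314 -8.313 -0.671]
```

Request:
step_arm(
  increments=[0, -0.8, -0.06, 0, 0, 0, -1.7, -0.14, 0, 0, 0, -2.6, -0.21, 0, 0, 0, -3.5, -0.28, 0, 0, 0, -4.4, -0.35, 0, 0],
)

```text
t: 14.98
tcp_pos: [0.539, 0.1216, 0.2201]
tool_rot: [0.702, 0.116, -0.692, 0.12]
force: [1.1, -0.4, 1.0]
finger_gap: 1.005
```

Request:
step_arm(
  increments=[0, -0.9, -0.07, 0, 0, 0, -1.8, -0.14, 0, 0, 0.1, -2.7, -0.21, 0, 0, 0.2, -3.5, -0.28, 0, 0, 0.3, -3.9, -0.32, 0, 0],
)

```text
t: 15.6
tcp_pos: [0.4786, 0.351, 0.1998]
tool_rot: [0.701, 0.117, -0.692, 0.121]
force: [-0.1, -0.5, -0.6]
finger_gap: 1.003
```

Request:
step_arm(
  increments=[0, 0, 0, 0, 0, 0, 0, 0, 0, 0, 0, 0, 0, 0, 0, 0, 0, 0, 0, 0, 0, 0, 0, 0, 0],
)

```text
t: 16.23
tcp_pos: [0.479, 0.3504, 0.2]
tool_rot: [0.702, 0.117, -0.692, 0.121]
force: [-0.3, 0.5, -0.2]
finger_gap: 1.005
```

Run:
```python
from h import *
s=sense();p=s["tcp_pos"];print(p.round(4),s["qd"].round(2))
m=camera_model("wrist");im=snapshot("wrist");cv2.imwrite("pics/w7.png",im)
a=np.linspace(0,2*np.pi,41)
q=proj(m,np.vstack([np.c_[.481+.017*np.cos(a),.348+.017*np.sin(a),a*0+h] for h in(0,.06)]))
hsv=cv2.cvtColor(im,cv2.COLOR_BGR2HSV)
c0=proj(m,[[.481,.348,.03]])[0].astype(int);k=cv2.inRange(hsv,(0,90,10),(14,255,110));z=k*0;z[c0[1]-50:c0[1]+50,c0[0]-45:c0[0]+45]=k[c0[1]-50:c0[1]+50,c0[0]-45:c0[0]+45]
c=max(cv2.findContours(z,0,2)[0],key=cv2.contourArea);b=cv2.boundingRect(c);print(b[:2],(b[0]+b[2],b[1]+b[3]),"pred",q.min(0).round(1),q.max(0).round(1))
print(proj(m,[[.481,.348,.06],[.491,.348,.06],[.481,.358,.06]]).round(1),go(.481,.348,.02))
```

```text
[0.479  0.3504 0.2   ] [ 0.01  0.    0.    0.   -0.    0.  ]
(258, 173) (290, 214) pred [261.  170.3] [295.1 213.9]
[[278.  197.7]
 [281.4 188.4]
 [268.5 194.5]] [3.    0.029 0.016]
```

Request:
step_arm(
  increments=[0.6, -0.02, 0, 0, 0, 1.4, -0.02, 0, 0, 0, 2.2, -0.02, 0, 0, 0, 2.8, -0.02, 0, 0, 0, 3.0, -0.02, 0, 0, 0],
)

```text
t: 16.9
tcp_pos: [0.4798, 0.3503, 0.0178]
tool_rot: [0.7, 0.117, -0.694, 0.121]
force: [-0.3, -0.7, -0.2]
finger_gap: 0.998
```

Request:
step_arm(
  increments=[0, 0, 0, 0, 0, 0, 0, 0, 0, 1, 0, 0, 0, 0, 1, 0, 0, 0, 0, 1, 0, 0, 0, 0, 1],
  grip_force=30,
)

```text
t: 17.52
tcp_pos: [0.4804, 0.3508, 0.0191]
tool_rot: [0.701, 0.117, -0.693, 0.121]
force: [-0.1, -0.1, 6.6]
finger_gap: 0.388
```

Request:
step_arm(
  increments=[0, 0, 0, 0, 1, 0, 0, 0, 0, 1, 0, 0, 0, 0, 1, 0, 0, 0, 0, 1, 0, 0, 0, 0, 1],
)

```text
t: 18.15
tcp_pos: [0.4804, 0.3508, 0.0191]
tool_rot: [0.701, 0.117, -0.693, 0.121]
force: [-0.5, 0.1, 2.1]
finger_gap: 0.391
```

Request:
step_arm(
  increments=[-0.3, 0, 0, 0, 1, -0.9, 0, 0, 0, 1, -1.5, 0, 0, 0, 1, -1.5, 0, 0, 0, 1, -1.5, 0, 0, 0, 1],
)

```text
t: 18.77
tcp_pos: [0.4789, 0.3509, 0.1093]
tool_rot: [0.701, 0.117, -0.693, 0.121]
force: [0.7, 0.5, -0.8]
finger_gap: 0.387
```

Run:
```python
from h import *
s=sense();p=s["tcp_pos"];print(p.round(4),s["finger_gap"]*85)
m=camera_model("wrist");im=snapshot("wrist");cv2.imwrite("pics/w8.png",im)
a=np.linspace(0,2*np.pi,41)
print(go(.5809,.081,.12))
t=p[2]+.04
for x in(0,):
  q=proj(m,np.c_[p[0]+.017*np.cos(a),p[1]+.017*np.sin(a),a*0+t]);print("top",q.min(0).round(),q.max(0).round())
  cv2.polylines(im,[q.astype(int)],True,(0,255,0),1)
cv2.imwrite("pics/c8.png",im[180:,140:420])
```

```text
[0.4789 0.3509 0.1093] 32.91959903642547
[-0.153  4.808 -0.122]
top [236. 278.] [317. 345.]
```

View pics/c8.png

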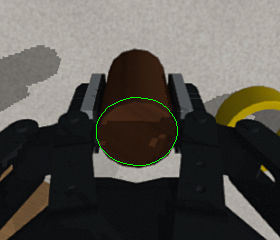

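Plug is held and centred on the tool axis (drawn circle matches its top). Carrying to the red disc.

Request:
step_arm(
  increments=[0, 0.9, -0.02, 0, 1, 0, 1.8, -0.04, 0, 1, 0, 2.7, -0.07, 0, 1, 0, 3.6, -0.09, 0, 1, 0, 4.3, -0.11, 0, 1],
)

```text
t: 19.45
tcp_pos: [0.5699, 0.1072, 0.109]
tool_rot: [0.699, 0.116, -0.695, 0.12]
force: [0.9, -0.0, -0.3]
finger_gap: 0.388
```

Request:
step_arm(
  increments=[0, 0.2, 0, 0, 1, 0, 0.5, 0, 0, 1, 0, 0.5, 0, 0, 1, 0, 0.5, 0, 0, 1, 0, 0.5, 0, 0, 1],
)

```text
t: 20.08
tcp_pos: [0.5793, 0.08, 0.1092]
tool_rot: [0.699, 0.117, -0.695, 0.121]
force: [0.6, 0.2, -1.0]
finger_gap: 0.39
```

Run:
```python
from h import *
s=sense();p=s["tcp_pos"];print(p.round(4),s["finger_gap"]*85,go(.581,.081,.0258))
```

```text
[0.5793 0.08   0.1092] 33.16921893313575 [ 1.391 -0.015 -0.026]
```

Request:
step_arm(
  increments=[0.4, -0.01, -0.02, 0, 1, 0.8, -0.01, -0.02, 0, 1, 1.15, -0.01, -0.02, 0, 1, 1.39, -0.01, -0.02, 0, 1, 1.39, -0.01, -0.02, 0, 1],
)

```text
t: 20.7
tcp_pos: [0.5805, 0.0812, 0.0253]
tool_rot: [0.699, 0.117, -0.695, 0.121]
force: [-0.0, 0.1, 0.1]
finger_gap: 0.389
```

Request:
step_arm(
  increments=[0, 0, 0, 0, 0.5, 0, 0, 0, 0, 0, 0, 0, 0, 0, 0, 0, 0, 0, 0, 0, 0, 0, 0, 0, 0],
)

```text
t: 21.32
tcp_pos: [0.5806, 0.0812, 0.0255]
tool_rot: [0.699, 0.117, -0.695, 0.121]
force: [-0.7, 0.7, -0.7]
finger_gap: 1.001
```

Request:
step_arm(
  increments=[-0.4, 0, 0, 0, 0, -1, 0, 0, 0, 0, -1.8, 0, 0, 0, 0, -2.6, 0, 0, 0, 0, -3.1, 0, 0, 0, 0],
)

```text
t: 21.95
tcp_pos: [0.5801, 0.082, 0.2141]
tool_rot: [0.7, 0.117, -0.694, 0.121]
force: [0.9, -0.2, 0.4]
finger_gap: 0.998
```

Run:
```python
from h import *
s=sense();p=s["tcp_pos"];print(p.round(4),go(.610,-.317,.22))
im=snapshot("wrist");cv2.imwrite("pics/w9.png",im);print(proj(camera_model("wrist"),[[.5809,.081,.066]]))
```

```text
[0.5801 0.082  0.2141] [-0.063  6.438  1.738]
[[275.16710202 197.46959309]]
```

Request:
step_arm(
  increments=[0, 0.9, 0.24, 0, 0, 0, 1.8, 0.48, 0, 0, 0, 2.7, 0.73, 0, 0, 0, 3.6, 0.97, 0, 0, 0, 4.5, 1.2, 0, 0],
)

```text
t: 22.62
tcp_pos: [0.6036, -0.1983, 0.2187]
tool_rot: [0.702, 0.117, -0.692, 0.122]
force: [1.3, 0.2, -0.1]
finger_gap: 1.001
```

Request:
step_arm(
  increments=[0, 0.8, 0.2, 2, 0, 0, 1.6, 0.4, 4, 0, 0, 2.2, 0.6, 6, 0, 0, 2.2, 0.6, 8, 0, 0, 2.2, 0.6, 10, 0],
)

```text
t: 23.25
tcp_pos: [0.6128, -0.3354, 0.2181]
tool_rot: [0.686, -0.189, -0.676, -0.189]
force: [1.3, 0.5, -0.5]
finger_gap: 1.001
```

Request:
step_arm(
  increments=[0, 0, 0, 2, 0, 0, 0, 0, 2, 0, 0, 0, 0, 2, 0, 0, 0, 0, 2, 0, 0, 0, 0, 2, 0],
)

```text
t: 23.88
tcp_pos: [0.6128, -0.3353, 0.2181]
tool_rot: [0.667, -0.247, -0.657, -0.248]
force: [-0.6, 0.2, -0.7]
finger_gap: 0.997
```

Run:
```python
from h import *
s=sense();p=s["tcp_pos"];print(p.round(4),s["q"].round(2),go(.61,-.317))
m=camera_model("wrist");im=snapshot("wrist");cv2.imwrite("pics/w10.png",im)
it=snapshot("top");cv2.imwrite("pics/t10.png",it);mt=camera_model("top")
print("plugtop in top",proj(mt,[[.581,.081,.066]]))
hsv=cv2.cvtColor(im,cv2.COLOR_BGR2HSV)
c=max(cv2.findContours(cv2.inRange(hsv,(0,90,50),(14,200,255)),0,2)[0],key=cv2.contourArea);b=cv2.boundingRect(c);print(b)
a=np.linspace(0,2*np.pi,41)
q=proj(m,np.vstack([np.c_[.61+.027*np.cos(a),-.317+.027*np.sin(a),a*0+h] for h in(0,.03)]));print(q.min(0),q.max(0))
print(proj(m,[[.61,-.317,.03],[.62,-.317,.03],[.61,-.307,.03]]).round(1))
```

```text
[ 0.6128 -0.3353  0.2181] [-0.66  0.64  1.25  0.01  1.24  1.62] [-0.002 -0.2    0.236]
plugtop in top [[243.02983543 186.70629289]]
(0, 0, 278, 194)
[243.64936384 172.59014831] [289.79783895 221.75256297]
[[266.7 200. ]
 [261.  193.7]
 [260.4 205.4]]
```

View pics/w10.png

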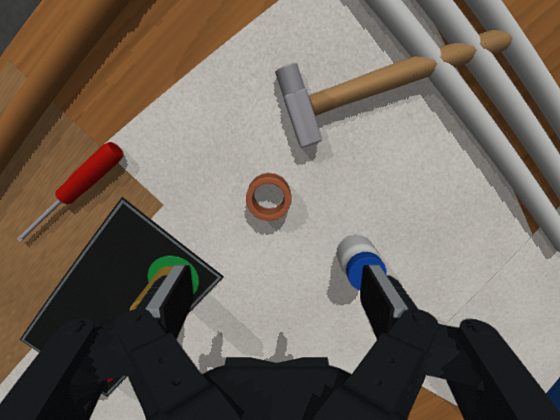

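Collar rim centre at (268.5,197); hammer head clear above (310,140), jar lid (365,268) clear below the jaw line.

Run:
```python
from h import *
s=sense();print(Rn.from_quat(s["tool_rot"]).as_matrix().round(3),go(.609,-.3185,.1),go(.609,-.3185,.003))
it=cv2.imread("pics/t10.png");x,y=243,187
cv2.imwrite("pics/c10.png",cv2.resize(it[y-25:y+30,x-30:x+30],(480,440),interpolation=2));print(x-30,y-25)
```

```text
[[ 0.014 -0.656 -0.755]
 [-0.003 -0.755  0.656]
 [-1.    -0.007 -0.013]] [ 1.967 -0.157  0.258] [ 3.583 -0.146  0.279]
213 162
```

View pics/c10.png

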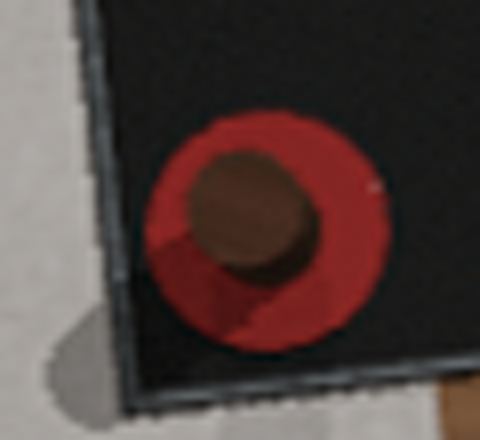

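Plug top (243.4,187.8) versus disc (246.1,190.5) in the same picture gives about 1.5 mm off centre: fine. Taking the collar.

Request:
step_arm(
  increments=[0.4, -0.16, 0.26, 0, 0, 1.0, -0.16, 0.26, 0, 0, 1.8, -0.15, 0.26, 0, 0, 2.4, -0.15, 0.27, 0, 0, 2.6, -0.15, 0.27, 0, 0],
)

```text
t: 24.6
tcp_pos: [0.6073, -0.3174, 0.0594]
tool_rot: [0.666, -0.246, -0.659, -0.249]
force: [-0.5, -1.5, -0.0]
finger_gap: 1.0
```

Run:
```python
from h import *
s=sense();print(s["tcp_pos"],go(.609,-.3185,.006))
```

```text
[ 0.60727946 -0.31741469  0.05935319] [ 0.889  0.001 -0.026]
```

Request:
step_arm(
  increments=[0.3, 0, -0.03, 0, 0, 0.6, 0, -0.03, 0, 0, 0.85, 0, -0.03, 0, 0, 0.89, 0, -0.03, 0, 0, 0.89, 0, -0.03, 0, 0],
)

```text
t: 25.22
tcp_pos: [0.6094, -0.3188, 0.0061]
tool_rot: [0.666, -0.246, -0.659, -0.249]
force: [-0.3, -0.4, 0.5]
finger_gap: 0.996
```

Request:
step_arm(
  increments=[0, 0, 0, 0, 1, 0, 0, 0, 0, 1, 0, 0, 0, 0, 1, 0, 0, 0, 0, 1, 0, 0, 0, 0, 1],
  grip_force=35,
)

```text
t: 25.85
tcp_pos: [0.61, -0.3191, 0.0073]
tool_rot: [0.667, -0.247, -0.658, -0.248]
force: [-0.8, 0.5, 5.8]
finger_gap: 0.617
```

Request:
step_arm(
  increments=[0, 0, 0, 0, 1, 0, 0, 0, 0, 1, 0, 0, 0, 0, 1, 0, 0, 0, 0, 1, 0, 0, 0, 0, 1],
)

```text
t: 26.48
tcp_pos: [0.61, -0.3191, 0.0074]
tool_rot: [0.667, -0.246, -0.658, -0.248]
force: [0.1, 0.3, 3.4]
finger_gap: 0.614
```

Request:
step_arm(
  increments=[-0.4, 0, 0, 0, 1, -1.2, 0, 0, 0, 1, -2.0, 0, 0, 0, 1, -2.8, 0, 0, 0, 1, -3.3, 0, 0, 0, 1],
)

```text
t: 27.1
tcp_pos: [0.608, -0.3191, 0.2074]
tool_rot: [0.667, -0.247, -0.657, -0.248]
force: [0.7, -0.4, -1.7]
finger_gap: 0.623
```

Run:
```python
from h import *
s=sense();p=s["tcp_pos"];print(p.round(4),s["finger_gap"]*85,go(.5937,-.0279,.2))
m=camera_model("wrist");im=snapshot("wrist");cv2.imwrite("pics/w11.png",im)
a=np.linspace(0,2*np.pi,41)
q=proj(m,np.c_[p[0]+.027*np.cos(a),p[1]+.027*np.sin(a),a*0+p[2]-.006+.03])
cv2.polylines(im,[q.astype(int)],True,(0,255,0),1);print(proj(m,[p+[0,0,.024],p+[.005,0,.024],p+[0,.005,.024]]).round(1))
cv2.imwrite("pics/c11.png",im[180:,140:420])
```

```text
[ 0.608  -0.3191  0.2074] 52.95666691551253 [ 0.105 -3.508  3.364]
[[275.2 291.9]
 [268.1 284.9]
 [267.2 297.9]]
```

View pics/c11.png

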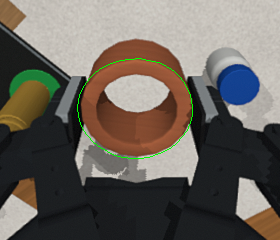

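Collar is held level and centred (drawn circle matches its rim).

Request:
step_arm(
  increments=[0, -0.6, 0.58, 0, 1, 0, -1.2, 1.15, 0, 1, 0, -1.8, 1.72, 0, 1, 0, -2.5, 2.4, 0, 1, 0, -3.2, 3.05, 0, 1],
)

```text
t: 27.78
tcp_pos: [0.5962, -0.0535, 0.2076]
tool_rot: [0.669, -0.248, -0.656, -0.248]
force: [0.8, -0.0, -0.5]
finger_gap: 0.615
```

Request:
step_arm(
  increments=[0, -0.3, 0.3, 0, 1, 0, -0.4, 0.4, 0, 1, 0, -0.4, 0.4, 0, 1, 0, -0.4, 0.4, 0, 1, 0, -0.4, 0.4, 0, 1],
)

```text
t: 28.4
tcp_pos: [0.5941, -0.021, 0.2073]
tool_rot: [0.668, -0.248, -0.656, -0.248]
force: [0.9, -0.8, -1.3]
finger_gap: 0.622
```

Run:
```python
from h import *
s=sense();print(s["tcp_pos"],s["finger_gap"],go(.5937,-.0279,.06))
```

```text
[ 0.59412671 -0.02104428  0.20730547] 0.6221898644908244 [ 2.455  0.106 -0.028]
```

Request:
step_arm(
  increments=[0.3, 0.1, -0.05, 0, 1, 0.9, 0.1, -0.05, 0, 1, 1.6, 0.1, -0.04, 0, 1, 2.2, 0.1, -0.03, 0, 1, 2.45, 0.1, -0.03, 0, 1],
)

```text
t: 29.02
tcp_pos: [0.5929, -0.0283, 0.0583]
tool_rot: [0.667, -0.249, -0.657, -0.248]
force: [0.5, -0.6, -2.0]
finger_gap: 0.614
```

Run:
```python
from h import *
s=sense();print(s["tcp_pos"],s["finger_gap"],go(.5937,-.0279,.0107))
```

```text
[ 0.59293218 -0.02829793  0.05827056] 0.614228962494448 [ 0.793 -0.01   0.006]
```

Request:
step_arm(
  increments=[0.3, 0, 0, 0, 1, 0.55, 0, 0, 0, 1, 0.72, 0, 0, 0, 1, 0.79, 0, 0, 0, 1, 0.79, 0, 0, 0, 1],
)

```text
t: 29.65
tcp_pos: [0.5939, -0.0286, 0.0111]
tool_rot: [0.667, -0.249, -0.657, -0.248]
force: [0.2, 0.5, -0.9]
finger_gap: 0.617
```

Request:
step_arm(
  increments=[0, 0, 0, 0, 0.3, 0, 0, 0, 0, 0, 0, 0, 0, 0, 0, 0, 0, 0, 0, 0, 0, 0, 0, 0, 0],
)

```text
t: 30.28
tcp_pos: [0.5939, -0.0286, 0.0112]
tool_rot: [0.667, -0.249, -0.657, -0.248]
force: [0.8, -0.3, -0.3]
finger_gap: 1.004
```

Request:
step_arm(
  increments=[-0.4, 0, 0, 0, 0, -1.1, 0, 0, 0, 0, -1.9, 0, 0, 0, 0, -2.8, 0, 0, 0, 0, -3.5, 0, 0, 0, 0],
)

```text
t: 30.9
tcp_pos: [0.5911, -0.0274, 0.2235]
tool_rot: [0.668, -0.249, -0.656, -0.249]
force: [-0.1, -0.1, -0.2]
finger_gap: 0.998
```

Run:
```python
from h import *
s=sense();print(s["tcp_pos"],go(.477,-.350,.2))
```

```text
[ 0.59114968 -0.02740469  0.22348155] [ 0.395  5.302 -2.101]
```

Request:
step_arm(
  increments=[0, 0.9, -0.36, 0, 0, 0, 1.8, -0.72, 0, 0, 0, 2.7, -1.08, 0, 0, 0, 3.6, -1.44, 0, 0, 0, 4.4, -1.75, 0, 0],
)

```text
t: 31.52
tcp_pos: [0.4954, -0.2971, 0.2237]
tool_rot: [0.668, -0.249, -0.656, -0.249]
force: [1.7, 0.5, -0.4]
finger_gap: 0.999
```

Request:
step_arm(
  increments=[0.2, 0.5, -0.2, 0, 0, 0.4, 1.0, -0.4, 0, 0, 0.4, 1.05, -0.42, 0, 0, 0.4, 1.05, -0.42, 0, 0, 0.4, 1.05, -0.42, 0, 0],
)

```text
t: 32.15
tcp_pos: [0.4737, -0.3601, 0.2002]
tool_rot: [0.668, -0.248, -0.656, -0.248]
force: [0.1, 0.8, -0.6]
finger_gap: 1.001
```

Run:
```python
from h import *
s=sense();p=s["tcp_pos"];print(p.round(4),s["q"].round(2))
m=camera_model("wrist");im=snapshot("wrist");cv2.imwrite("pics/w12.png",im)
hsv=cv2.cvtColor(im,cv2.COLOR_BGR2HSV);z=cv2.inRange(hsv,(105,120,60),(130,255,255))
for c in cv2.findContours(z,0,2)[0]:
  if cv2.contourArea(c)>300:
    e=cv2.fitEllipse(c);P=onz(m,[e[0]],.065)[0];print(e,P);
    if 150<e[0][1]<260: print(go(P[0],P[1],.1),go(P[0],P[1],.025))
print(Rn.from_quat(s["tool_rot"]).as_matrix().round(3).tolist())
```

```text
[ 0.4737 -0.3601  0.2002] [-0.84  0.52  1.55  0.01  1.05  1.44]
((270.0152282714844, 202.5213165283203), (43.35698318481445, 44.34151077270508), 11.73939323425293) [ 0.47697307 -0.35415425  0.065     ]
[ 1.671 -0.099  0.054] [ 2.921 -0.092  0.075]
[[0.017, -0.658, -0.753], [-0.006, -0.753, 0.658], [-1.0, -0.006, -0.017]]
```

Lid found by its blue contour at (270,202.5); agrees with the earlier fixes within 4 mm.

Request:
step_arm(
  increments=[0.4, -0.09, 0.05, 0, 0, 1.1, -0.09, 0.06, 0, 0, 1.9, -0.09, 0.06, 0, 0, 2.6, -0.09, 0.07, 0, 0, 2.92, -0.09, 0.07, 0, 0],
)

```text
t: 32.83
tcp_pos: [0.4768, -0.3527, 0.0232]
tool_rot: [0.668, -0.247, -0.657, -0.248]
force: [-0.9, 0.8, 0.3]
finger_gap: 1.001
```

Request:
step_arm(
  increments=[0, 0, 0, 0, 0, 0, 0, 0, 0, 1, 0, 0, 0, 0, 1, 0, 0, 0, 0, 1, 0, 0, 0, 0, 1],
  grip_force=35,
)

```text
t: 33.45
tcp_pos: [0.4776, -0.3536, 0.0251]
tool_rot: [0.669, -0.248, -0.656, -0.248]
force: [0.4, 1.1, 6.5]
finger_gap: 0.558
```

Request:
step_arm(
  increments=[0, 0, 0, 0, 1, 0, 0, 0, 0, 1, 0, 0, 0, 0, 1, 0, 0, 0, 0, 1, 0, 0, 0, 0, 1],
)

```text
t: 34.08
tcp_pos: [0.4776, -0.3536, 0.0252]
tool_rot: [0.669, -0.248, -0.656, -0.248]
force: [-0.6, 0.5, 1.7]
finger_gap: 0.557
```

Request:
step_arm(
  increments=[-0.4, 0, 0, 0, 1, -1.2, 0, 0, 0, 1, -2.0, 0, 0, 0, 1, -2.8, 0, 0, 0, 1, -3.2, 0, 0, 0, 1],
)

```text
t: 34.7
tcp_pos: [0.4751, -0.353, 0.2198]
tool_rot: [0.67, -0.249, -0.655, -0.247]
force: [-0.2, -1.3, -1.6]
finger_gap: 0.559
```

Run:
```python
from h import *
s=sense();p=s["tcp_pos"];print(p.round(4),s["finger_gap"]*85)
m=camera_model("wrist");im=snapshot("wrist");cv2.imwrite("pics/w13.png",im)
it=snapshot("top");cv2.imwrite("pics/t13.png",it);mt=camera_model("top")
hsv=cv2.cvtColor(im,cv2.COLOR_BGR2HSV);z=cv2.inRange(hsv,(105,120,40),(130,255,255))
c=max(cv2.findContours(z,0,2)[0],key=cv2.contourArea);e=cv2.fitEllipse(c);P=onz(m,[e[0]],p[2]+.042)[0];print("lid",e,"rel tcp",P-p)
hsv=cv2.cvtColor(it,cv2.COLOR_BGR2HSV);z=cv2.inRange(hsv,(0,70,40),(15,200,255));w=z*0;w[160:200,270:312]=z[160:200,270:312]
c=max(cv2.findContours(w,0,2)[0],key=cv2.contourArea);e=cv2.fitEllipse(c);print("collar",e,onz(mt,[e[0]],.033)[0], "expected",proj(mt,[[.5937,-.0279,.033]]))
T=np.array([.5937,-.0279])+.082*np.array([.9931,.1171]);print("jar target",T,go(T[0],T[1],.21))
```

```text
[ 0.4751 -0.353   0.2198] 47.477010278245025
lid ((275.8516540527344, 306.4815673828125), (102.20924377441406, 103.69743347167969), 88.24686431884766) rel tcp [ 0.00310594 -0.00324692  0.042     ]
collar ((292.0425109863281, 183.3129119873047), (23.022991180419922, 23.531360626220703), 69.15216827392578) [ 0.59259028 -0.02819166  0.033     ] expected [[291.91454273 182.8344285 ]]
jar target [ 0.6751342 -0.0182978] [ 0.176 -6.398  1.166]
```

Request:
step_arm(
  increments=[0, -0.9, 0.16, 0, 1, 0, -1.8, 0.33, 0, 1, 0, -2.7, 0.49, 0, 1, 0, -3.6, 0.66, 0, 1, 0, -4.5, 0.82, 0, 1],
)

```text
t: 35.42
tcp_pos: [0.6155, -0.1157, 0.218]
tool_rot: [0.669, -0.249, -0.655, -0.247]
force: [1.0, -0.8, -0.6]
finger_gap: 0.555
```

Request:
step_arm(
  increments=[0, -0.8, 0.15, 0, 1, 0, -1.5, 0.27, 0, 1, 0, -1.9, 0.35, 0, 1, 0, -1.9, 0.35, 0, 1, 0, -1.9, 0.35, 0, 1],
)

```text
t: 36.05
tcp_pos: [0.6736, -0.017, 0.2171]
tool_rot: [0.669, -0.25, -0.656, -0.247]
force: [0.3, -0.4, -0.8]
finger_gap: 0.555
```

Run:
```python
from h import *
s=sense();p=s["tcp_pos"];print(p.round(4),s["finger_gap"]*85,go(.675,-.0183,.08))
m=camera_model("wrist");im=snapshot("wrist")
hsv=cv2.cvtColor(im,cv2.COLOR_BGR2HSV);z=cv2.inRange(hsv,(105,120,40),(130,255,255))
c=max(cv2.findContours(z,0,2)[0],key=cv2.contourArea);x,y,w,h=cv2.boundingRect(c);print("obs",x,y,x+w,y+h)
a=np.linspace(0,2*np.pi,41)
for r in(.0225,.025):
  q=proj(m,np.c_[p[0]+r*np.cos(a),p[1]+r*np.sin(a),a*0+p[2]+.0398]);print(r,q.min(0).round(),q.max(0).round())
cv2.imwrite("pics/c14.png",im)
```

```text
[ 0.6736 -0.017   0.2171] 47.21594654864344 [2.286 0.007 0.011]
obs 223 255 329 358
0.0225 [221. 265.] [329. 355.]
0.025 [216. 259.] [335. 359.]
```

View pics/c14.png

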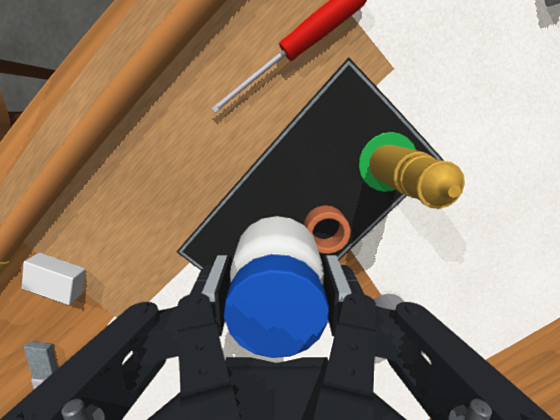

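Jar is held centred (lid 223–329 wide, predicted 221–329); collar, sleeve and finial stand as placed.

Request:
step_arm(
  increments=[0.4, 0, 0, 0, 1, 1.0, 0, 0, 0, 1, 1.7, 0, 0.01, 0, 1, 2.2, 0, 0.01, 0, 1, 2.29, 0.01, 0.01, 0, 1],
)

```text
t: 36.72
tcp_pos: [0.6729, -0.0201, 0.0777]
tool_rot: [0.667, -0.251, -0.657, -0.247]
force: [-0.6, 0.2, -1.0]
finger_gap: 0.555
```

Run:
```python
from h import *
s=sense();print(s["tcp_pos"],s["finger_gap"],go(.675,-.0183,.0287))
```

```text
[ 0.67286798 -0.02009359  0.0777058 ] 0.5553526136514858 [ 0.817 -0.046  0.005]
```

Request:
step_arm(
  increments=[0.3, -0.04, 0, 0, 1, 0.55, -0.04, 0, 0, 1, 0.75, -0.04, 0, 0, 1, 0.81, -0.04, 0, 0, 1, 0.81, -0.04, 0, 0, 1],
)

```text
t: 37.35
tcp_pos: [0.6752, -0.0187, 0.0292]
tool_rot: [0.667, -0.251, -0.657, -0.247]
force: [0.1, 0.0, -1.3]
finger_gap: 0.557
```

Request:
step_arm(
  increments=[0, 0, 0, 0, 0.4, 0, 0, 0, 0, 0, 0, 0, 0, 0, 0, 0, 0, 0, 0, 0, 0, 0, 0, 0, 0],
)

```text
t: 37.98
tcp_pos: [0.6752, -0.0187, 0.0293]
tool_rot: [0.667, -0.251, -0.657, -0.247]
force: [0.0, 0.1, -0.4]
finger_gap: 0.999
```

Request:
step_arm(
  increments=[-0.4, 0, 0, 0, 0, -1.1, 0, 0, 0, 0, -1.9, 0, 0, 0, 0, -2.8, 0, 0, 0, 0, -3.3, 0, 0, 0, 0],
)

```text
t: 38.6
tcp_pos: [0.6742, -0.0169, 0.2309]
tool_rot: [0.669, -0.25, -0.655, -0.247]
force: [0.7, 0.6, 0.3]
finger_gap: 1.003
```

Run:
```python
from h import *
print(sense()["tcp_pos"],go(.45,.12,.226))
```

```text
[ 0.67415173 -0.01689269  0.23093276] [-3.000e-03  7.460e-01  4.314e+00]
```

Backing away (straight line at safe height) and checking with the top and scene cameras.

Request:
step_arm(
  increments=[0, 0.15, 0.9, 0, 0, 0, 0.3, 1.8, 0, 0, 0, 0.45, 2.6, 0, 0, 0, 0.6, 3.5, 0, 0, 0, 0.75, 4.3, 0, 0],
)

```text
t: 39.22
tcp_pos: [0.4486, 0.1201, 0.2259]
tool_rot: [0.668, -0.25, -0.655, -0.247]
force: [0.8, 0.8, 0.4]
finger_gap: 0.998
```

Run:
```python
from h import *
it=snapshot("top");sc=snapshot("scene");mt=camera_model("top");print(sense()["tcp_pos"])
hsv=cv2.cvtColor(it,cv2.COLOR_BGR2HSV)
def f(n,lo,hi,x,y,r,z):
    k=cv2.inRange(hsv,lo,hi);w=k*0;w[y-r:y+r,x-r:x+r]=k[y-r:y+r,x-r:x+r];cs=cv2.findContours(w,0,2)[0]
    if not cs: print(n,"none");return
    e=cv2.fitEllipse(max(cs,key=cv2.contourArea));P=onz(mt,[e[0]],z)[0];print(n,np.round(e[0],1),np.round(e[1],1),P.round(4));return P
c=f("collar",(0,70,40),(15,200,255),292,183,20,.033)
j=np.array([.6751,-.0183,.068]);u=proj(mt,[j])[0];print(u);j=f("jar",(105,120,60),(130,255,255),int(u[0]),int(u[1]),20,.068)
f("tape",(22,120,60),(35,255,255),192,256,28,.03)
d=(j-c)[:2];x=np.array([.9931,.1171]);print("along",d@x,"across",d@[x[1],-x[0]])
a=cv2.resize(it[120:280,210:370],(480,480),interpolation=2);b=cv2.resize(sc[170:330,190:380],(300,253));b=cv2.copyMakeBorder(b,0,227,0,0,0)
cv2.imwrite("pics/fin.png",np.hstack([a,b]))
```

```text
[0.44414144 0.12118649 0.22531794]
collar [292.  183.4] [23.2 23.7] [ 0.5923 -0.0282  0.033 ]
[287.66692281 144.43620495]
jar [287.2 145.5] [18.8 19.6] [ 0.6727 -0.0173  0.068 ]
tape none
along 0.08119184265648664 across -0.0014016401903732903
```

View pics/fin.png

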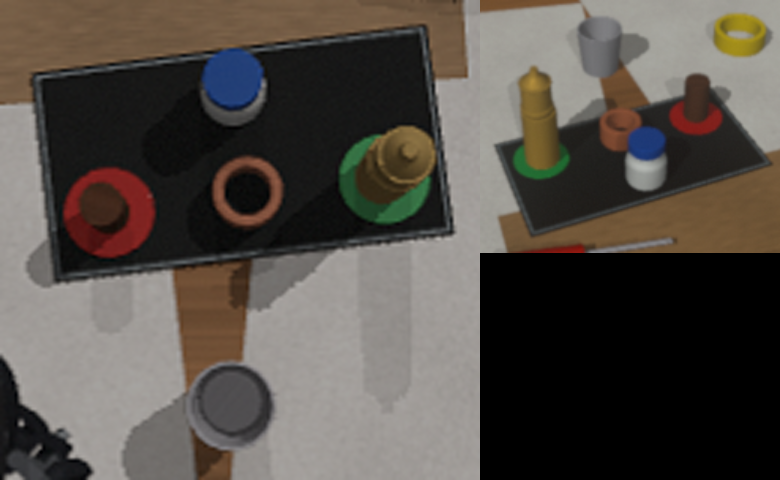

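The final view shows the parts upright and in place. The finial is seated, jar to collar is 81 mm centre to centre (about 29 mm clear) and 1.4 mm off square, and the cup and tape are untouched.

Request:
step_arm(
  increments=[0, 0, 0, 0, 0, 0, 0, 0, 0, 0, 0, 0, 0, 0, 0, 0, 0, 0, 0, 0, 0, 0, 0, 0, 0],
)

```text
t: 39.95
tcp_pos: [0.4445, 0.1209, 0.2252]
tool_rot: [0.667, -0.25, -0.658, -0.246]
force: [0.6, -0.0, -1.0]
finger_gap: 0.999
```

```bash
python3 -c "
from station import sign_off
print(sign_off())"
```

```text
the job is handed in; nothing more can be done
None
```

The job is handed in at about 40 s of robot time. In the order asked, I set:
- the sleeve on the green disc
- the finial in its top
- the plug on the red disc
- the collar midway between the discs
- the jar behind the collar

Everything is released and the gripper is clear.

**Last checks, from the top and scene cameras:**
- **Sleeve and plug:** the sleeve is within about 1 mm of its disc centre and the plug about 1.5 mm.
- **Finial:** it is upright with its flange on the sleeve rim.
- **Collar:** it is flat and about 1.5 mm from the midpoint.
- **Jar:** it is upright, with about 29 mm clear to the collar and 1.4 mm off square.
- **Cup and tape:** both look unmoved.

**Checks that failed or disagreed:**
- The final numeric check on the tape found nothing, probably because the arm hid it from the top camera, so I checked it by eye in the scene view.
- The gripper opening on the finial read 39 mm, against the 41–42 mm I expected; the grip held.

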